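# Show the helper where the stray muffin mould goes

### The arm

A 6-joint arm with a two-finger parallel gripper is mounted at the origin on the work surface. World frame = base frame: x ahead of the robot, y to its left, z up, the work surface at z = 0. Lengths are in m, angles in rad, forces in N, time in s.
With the tool pointing down it reaches from about 0.3 to 0.85 m from the base axis. Payload 5.4 kg.
Tool frame: the origin (TCP) lies on the mounting face of the last link; the fingertips stand 173 mm ahead of it and the grasp point (between the pads) lies 155 mm ahead of it (grasp_offset is the distance from the TCP to the grasp point, in m); z points along the fingers, y is the line along which they close (so a half turn about z gives the same grasp; the last joint's range is limited). The gripper opens to 85 mm and grips with 20 to 120 N. Pads are 22 mm wide; open, the fingers measure 114 mm over their backs; the gripper's body (76 mm by 85 mm) begins 54 mm behind the grasp point. The pads swing forward as they close: fully open they stand 13 mm farther back than shut.
Start: joints at [-1.338, 0.158, 1.597, -0, 1.386, -0.21], TCP at [0.246, -0.52, 0.405] pointing down, gripper open.
Joint ranges: [-2.91, 2.91], [-0.94, 2.29], [0.18, 2.7], [-1.29, 4.43], [0.17, 2.64], [-3, 3]. Speed limits (rad/s): [2.57, 2.57, 3.14, 3.14, 3.14, 3.14].

### API

Orientations are given as a 3x3 rotation matrix whose columns are the frame's x, y, z axes.
In Python, from plant import * gives the robot as it stands.
- The arm moves only by the tool servo_tool, never from a script. Its argument "steps" is a list of rows, each a list of 7 numbers: the shift along the tool's x, y, z in m, then the turn, a rotation vector about the tool's x, y, z in degrees, then the gripper command: -1 is shut, 1 is fully open, values between are in proportion. A call has exactly 8 rows; each row shifts and turns the commanded pose from where the row before left it, along the tool's axes as they then stand; what a row does not reach is not made up. A row lasts 1/8 s, in which the tool goes at most 62.5 mm and 10.7 degrees, less where a joint would pass 70% of its speed; a pose out of reach is approached as far as the arm can. A call with a gripper value outside its range is refused whole. The fingers move at their own pace and stop on an object; "newtons" is the grip in N (left out, the last holds). Time passes only in rows, so rows that do not move let the fingers close, or fill a call up. It gives the time, the measured TCP pose, the force, the opening and the grip force at its end, in the units of the state.
- read_state(): the state, without advancing time (a new reading comes with each control period).
- read_camera(name): name is "side" or "top"; returns a dict with "color" (420x560x3 uint8, red, green, blue), "K" (3x3 intrinsics, pixels), "k1" (the pictures are not rectified: a ray, as slopes to the right and down, at radius r is drawn at 1 + k1 r^2 times it, then the intrinsics apply), "R" (3x3) and "t" (3): a world point X has camera coordinates R X + t. Camera axes: x right, y down, z forward; pixel columns grow to the right and rows downward; lengths in m; the calibration is good to about 2 mm. A picture is of the moment at which its call begins. There is no depth.
- finish_job(): hands the job in; it is judged then, once.
Trained networks look in a picture, given as the dict that the camera call returned (one of the last four; its "shot" number tells which), for a name from the list of things; names that differ only in an ending like _2 or _b are one class to them, and where a whole thing is asked for, a point or a joint stands for the part that bears it (a point fixed in the world has none). Each returns a list of dicts, best first, with "conf" (0 to 1); they miss things now and then, are a little off and sometimes report something else, mostly with a low value. They report only what shows in the picture. A call takes as long as a camera call. They do not tell look-alikes from the thing itself.
- look_for(query, picture): "position" ([row, column] in pixels, amid what is visible of it).
- place_of(query, picture): "position" ([row, column] in pixels: a listed point, or the origin of a listed thing).
The state is a dict: "t": time; "qpos": joint angles; "dq": joint speeds; "effort": joint torques, N m; "tool_pos": TCP position; "tool_rot": TCP orientation; "contact_force": force on the tool from outside, world axes, zero at the start; "moment": the same for the moment, N m; "gripper_width": finger opening in m; "grip_force": force on a finger pad.
Only numpy, scipy, OpenCV 4.12 (cv2) and the standard library are available. Lean on these libraries where they do the work, as an engineer would, in place of code of your own. Each camera call takes 0.05 s, during which the arm holds its last target. There are 200 camera calls.

### The job

Show the helper where the yellow mould standing by itself on the bench belongs, by pointing only: touch, move and lift nothing. Point down at the middle of that mould, fingertips two or three centimetres above its rim, and stay there for about two seconds. Then point in the same way at the one empty place among the moulds on the tray, fingertips two or three centimetres above the level of the neighbouring rims, stay two seconds, and finish still pointing there.

Things in the scene. Friction and masses are not known exactly. Their poses are not given: they have to be found in the camera images.
- loose_rim (a point): Centre of the open mouth of the stray mould, at the height of its rim. The mould is a yellow fluted silicone muffin cup, open at the top: 68 mm across the rim, 48 mm across the base, 32 mm high, wall 2 mm, about 16 g. It stands upright and loose on the bench, off the tray. Other yellow moulds stand on the tray.
- gap_spot (a point): Centre of the one empty place on the tray: a bare brown printed circle, 53 mm across, on the mat. The point lies on the mat, 5 mm above the bench. The moulds in the other eleven places rise 32 mm above this point. Between neighbouring rims the clear space is about 75 mm across.
- tray: Black steel baking tray, 240 mm along its x, 330 mm along its y, 22 mm high, fixed to the bench; origin at the centre of its underside. Tan mat inside with twelve printed circles, 3 rows along x at 74 mm pitch by 4 along y at 79 mm pitch. Loose empty moulds (red, pink, lime, mint, purple, yellow; fluted or six-petalled; same size as the stray one, rims 37 mm above the bench) stand on eleven circles, one circle is empty.
- stack_mid (a point): Bystander: middle, half-way up, of four pink moulds nested in a stack, 68 mm across, 59 mm high, loose on the bench.
- nozzle_mid (a point): Bystander: middle, half-way up, of a steel piping nozzle, a cone 35 mm across at its foot and 50 mm high, standing loose on the bench with its point up.
- shaker_mid (a point): Bystander: middle, half-way up, of a round steel sugar shaker, 69 mm across and 81 mm high, standing on the bench.
- loose_mould: The stray yellow mould itself; origin at the centre of its underside, z up.
Not all that is in view belongs to the job. What is shaped like the loose_mould but black is not meant.

How it is judged:
By the outcome, as a careful person would: the job done as asked, in the order asked, and still so for the second after the job is handed in, with the robot touching nothing.
It also fails if it takes over 54 s, if anything falls off the work surface, if the arm or the gripper's body presses on something with over 40 N, if the wrist force passes 120 N, or if a joint passes its speed limit or range.

## Working session

There is one attempt and no reset: what is moved stays moved. The work goes in short steps, Python scripts to look and compute and a tool call to move; the robot and the scene stay as the last step left them, time stands still between calls to the robot, and variables do not carry over. Pictures are saved under pics/ and viewed, at most 10 in all, crops included, and the job is handed in when it is done.

Besides the shell and the picture viewer there is one more tool, called after ">>>" as name(argument=value, ...), one argument or row to a line, values as JSON. servo_tool: Moves the arm, as the interface text tells. Its arguments: {"type":"object","properties":{"steps":{"type":"array"},"newtons":{"type":"number"}},"required":["steps"]}

```bash
mkdir -p pics; cat > h.py <<'E'
from plant import *
import numpy as np, cv2
def ray(p,rc):
    d=np.array([p["k1"],0,0,0,0],float)
    u=cv2.undistortPoints(np.array([[[rc[1],rc[0]]]],float),np.array(p["K"],float),d)[0,0]
    R=np.array(p["R"]);t=np.array(p["t"])
    return -R.T@t, R.T@np.array([u[0],u[1],1])
def onz(p,rc,z):
    o,d=ray(p,rc); return (o+d*(z-o[2])/d[2]).round(4)
def proj(p,X):
    c=np.array(p["R"])@X+np.array(p["t"]); u=c[:2]/c[2]; u=u*(1+p["k1"]*(u@u))
    return (np.array(p["K"])@[u[0],u[1],1])[[1,0]]
E
python3 - <<'E'
from h import *
for n in("top","side"):
    p=read_camera(n); cv2.imwrite(f"pics/{n}1.png",cv2.resize(p["color"][:,:,::-1],(800,600)))
    for q,z in(("loose_rim",.032),("gap_spot",.005),("tray",0),("stack_mid",.03),("nozzle_mid",.025),("shaker_mid",.04)):
        for r in place_of(q,p)[:4]: print(n,q,np.round(r["position"]),round(r["conf"],2),onz(p,r["position"],z))
s=read_state();print(s["t"],s["tool_pos"],s["tool_rot"],s["gripper_width"])
E
```

```text
top loose_rim [163. 439.] 0.84 [ 0.6969 -0.4125  0.032 ]
top loose_rim [198. 408.] 0.82 [ 0.6151 -0.3324  0.032 ]
top loose_rim [153. 394.] 0.72 [ 0.7239 -0.3086  0.032 ]
top gap_spot [251. 256.] 0.62 [0.507  0.0164 0.005 ]
top tray [218. 266.] 0.59 [ 0.5841 -0.0059  0.    ]
top tray [211. 119.] 0.48 [0.61  0.343 0.   ]
top stack_mid [284. 132.] 0.92 [0.4359 0.2974 0.03  ]
top nozzle_mid [214. 118.] 0.63 [0.5982 0.3352 0.025 ]
top shaker_mid [272. 403.] 0.76 [ 0.4474 -0.3094  0.04  ]
top shaker_mid [212. 118.] 0.67 [0.6002 0.3325 0.04  ]
side loose_rim [153. 270.] 0.92 [ 0.7207 -0.3135  0.032 ]
side loose_rim [139. 292.] 0.79 [ 0.6954 -0.4176  0.032 ]
side loose_rim [158. 307.] 0.78 [ 0.6189 -0.3219  0.032 ]
side gap_spot [250. 310.] 0.5 [0.5044 0.0126 0.005 ]
side tray [241. 276.] 0.97 [0.5832 0.0018 0.    ]
side stack_mid [362. 300.] 0.96 [0.429  0.2986 0.03  ]
side nozzle_mid [348. 189.] 0.64 [0.5991 0.3325 0.025 ]
side shaker_mid [172. 365.] 0.85 [ 0.4576 -0.2926  0.04  ]
side shaker_mid [344. 185.] 0.75 [0.6013 0.3396 0.04  ]
0.7 [ 0.24635074 -0.51953948  0.40472996] [[ 9.03548979e-01  4.28484822e-01 -5.66766018e-06]
 [ 4.28484821e-01 -9.03548978e-01 -6.00515048e-05]
 [-3.08521669e-05  5.18309695e-05 -9.99999998e-01]] 0.08548236457542864
```

View pics/top1.png

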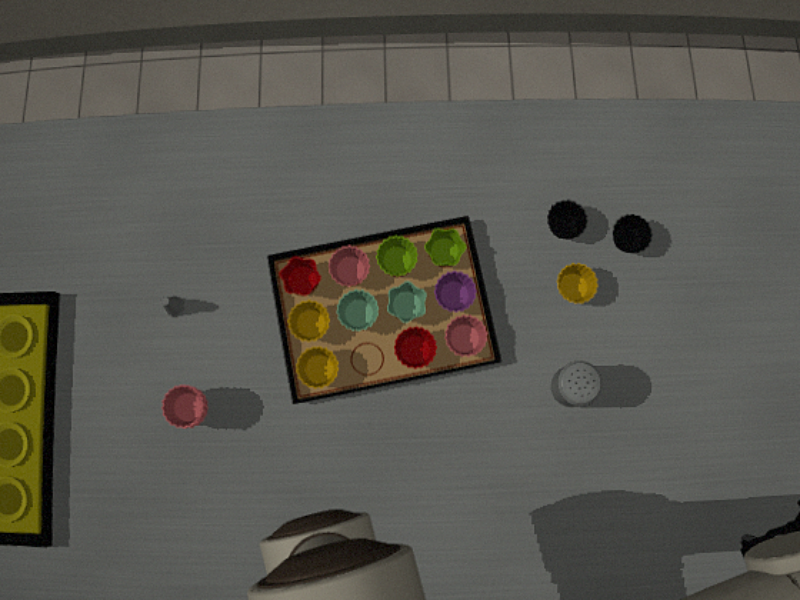

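View pics/side1.png

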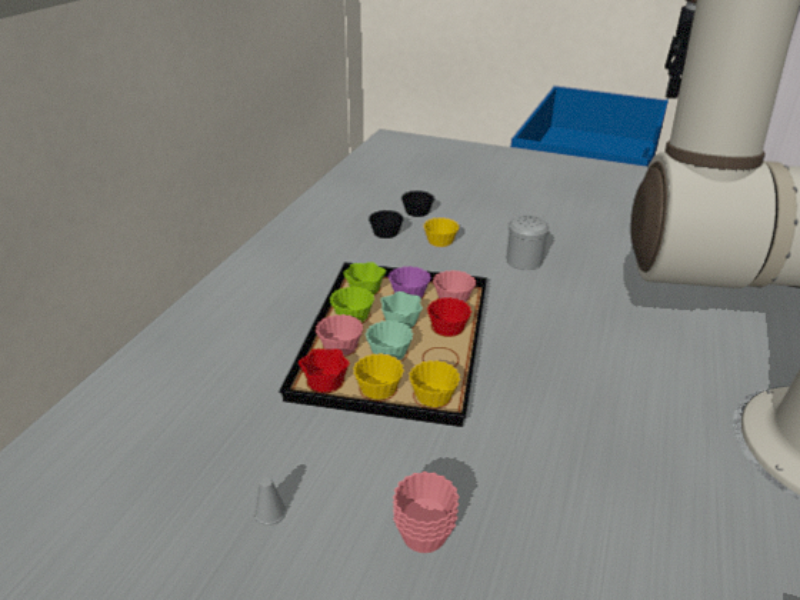

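Yellow stray-mould candidates from the network, in top picture pixels (row, col): (163,439) and (153,394) are both black cups, and (198,408) is the yellow fluted cup standing alone off the tray. The third fits the description. The yellow cups at the left of the tray stand on circles, and the yellow block at the far left isn't a mould. The one empty circle is at (251,257). I'll confirm both in a crop.

```bash
cat >> h.py <<'E'
def sil(p,x,y,z0=0.):
    a=np.linspace(0,2*np.pi,40)
    P=[proj(p,np.array([x+r*np.cos(t),y+r*np.sin(t),z]))[::-1] for r,z in((.034,z0+.032),(.024,z0)) for t in a]
    m=np.zeros(p["color"].shape[:2],np.uint8); cv2.fillConvexPoly(m,np.round(cv2.convexHull(np.float32(P))*16).astype(int),1,shift=4); return m
E
python3 - <<'E'
from h import *
from scipy.optimize import minimize
ps={n:read_camera(n) for n in("top","side")}; ms={}
for n,p in ps.items():
    hsv=cv2.cvtColor(p["color"],cv2.COLOR_RGB2HSV)
    y=cv2.inRange(hsv,(15,120,50),(35,255,255))
    k,lab,st,c=cv2.connectedComponentsWithStats(y)
    g=proj(p,np.array([.617,-.327,.02]))
    i=1+np.argmin(np.hypot(*(c[1:]-g[::-1]).T)+1e3*(st[1:,4]<100)); ms[n]=(lab==i).astype(np.uint8); print(n,c[i],st[i])
for names in(["top"],["side"],["top","side"]):
    f=lambda v:-sum((sil(ps[n],*v)&ms[n]).sum()/(sil(ps[n],*v)|ms[n]).sum() for n in names)
    r=minimize(f,[.617,-.327],method="Nelder-Mead",options=dict(initial_simplex=[[.617,-.327],[.63,-.327],[.617,-.315]])); print(names,r.x.round(4),r.fun)
out=[]
for (X,rad) in((np.array([*r.x,.032]),.034),(np.array([.506,.0145,.005]),.0265)):
    for n,p in ps.items():
        im=p["color"][:,:,::-1]; g=proj(p,X).astype(int); s=45
        c=cv2.resize(im[g[0]-s:g[0]+s,g[1]-s:g[1]+s],None,fx=3.3,fy=3.3,interpolation=cv2.INTER_CUBIC)
        for t in np.linspace(0,6.28,25):
            q=(proj(p,X+rad*np.array([np.cos(t),np.sin(t),0]))-g+s)*3.3+1
            cv2.circle(c,(int(q[1]),int(q[0])),1,(255,0,255),-1)
        out.append(c)
cv2.imwrite("pics/crop.png",np.vstack([np.hstack(out[:2]),np.hstack(out[2:])]))
E
```

```text
top [403.66248038 197.95918367] [390 184  29  29 637]
side [308.18461538 161.60769231] [297 152  24  21 390]
['top'] [ 0.6166 -0.3229] -0.9074074074074074
['side'] [ 0.6174 -0.3277] -0.8823529411764706
['top', 'side'] [ 0.615  -0.3233] -1.767661403861625
```

View pics/crop.png

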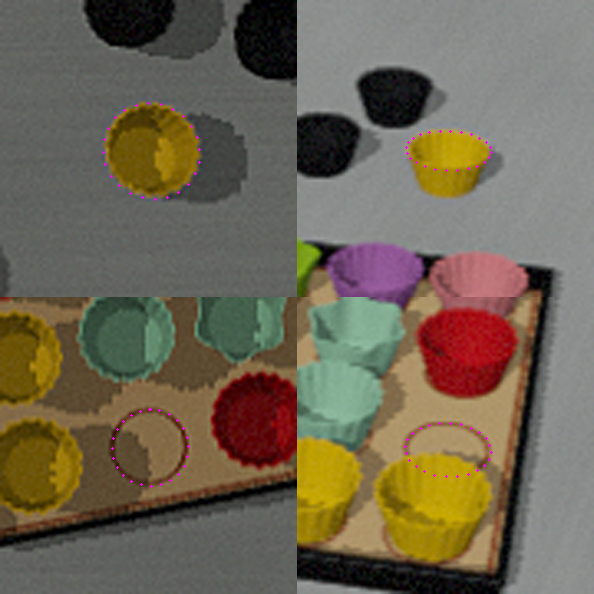

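The yellow cup standing alone, and the bare circle between the yellow and red cups in the near row, are both confirmed. The overlays fit: mould at (0.616, -0.324), gap at (0.506, 0.014). Next I move above the mould while staying high and shutting the fingers.

>>> servo_tool(
  steps=[
    [0.052,-0.0023,0.005,0,0,0,-1],
    [0.052,-0.0023,0.005,0,0,0,-1],
    [0.052,-0.0023,0.01,0,0,0,-1],
    [0.052,-0.0023,0.01,0,0,0,-1],
    [0.052,-0.0023,0.015,0,0,0,-1],
    [0.052,-0.0023,0.015,0,0,0,-1],
    [0.052,-0.0023,0.02,0,0,0,-1],
    [0.052,-0.0023,0.02,0,0,0,-1],
  ],
)

```text
t: 1.8
tool_pos: [0.6158, -0.3238, 0.3042]
tool_rot: [[0.904, 0.428, 0.0], [0.428, -0.904, -0.0], [0.0, 0.0, -1.0]]
contact_force: [-0.5, -0.9, 0.1]
gripper_width: -0.0002
grip_force: 0.0
```

>>> servo_tool(
  steps=[
    [0,0,0.01,0,0,0,-1],
    [0,0,0.01,0,0,0,-1],
    [0,0,0.01,0,0,0,-1],
    [0,0,0.01,0,0,0,-1],
    [0,0,0,0,0,0,-1],
    [0,0,0,0,0,0,-1],
    [0,0,0,0,0,0,-1],
    [0,0,0,0,0,0,-1],
  ],
)

```text
t: 2.8
tool_pos: [0.6145, -0.3247, 0.2652]
tool_rot: [[0.904, 0.429, 0.001], [0.429, -0.904, -0.001], [0.0, 0.001, -1.0]]
contact_force: [-0.1, 0.6, -0.4]
gripper_width: -0.0002
grip_force: 0.0
```

```bash
python3 - <<'E'
from h import *
s=read_state(); T=np.array(s["tool_pos"]); print(T)
o=[]
for n in("side","top"):
    p=read_camera(n); im=p["color"][:,:,::-1]; g=proj(p,np.array([.616,-.324,.06])).astype(int); k=45
    c=cv2.resize(im[g[0]-k:g[0]+k,g[1]-k:g[1]+k],None,fx=4.4,fy=4.4,interpolation=cv2.INTER_CUBIC)
    for d,col in((.160,(255,255,0)),(.173,(255,0,255)),(.186,(0,255,0))):
        q=(proj(p,T-[0,0,d])-g+k)*4.4+2; cv2.circle(c,(int(q[1]),int(q[0])),2,col,-1)
    o.append(c)
cv2.imwrite("pics/tip.png",np.hstack(o))
E
```

```text
[ 0.61447043 -0.32474115  0.26519683]
```

View pics/tip.png

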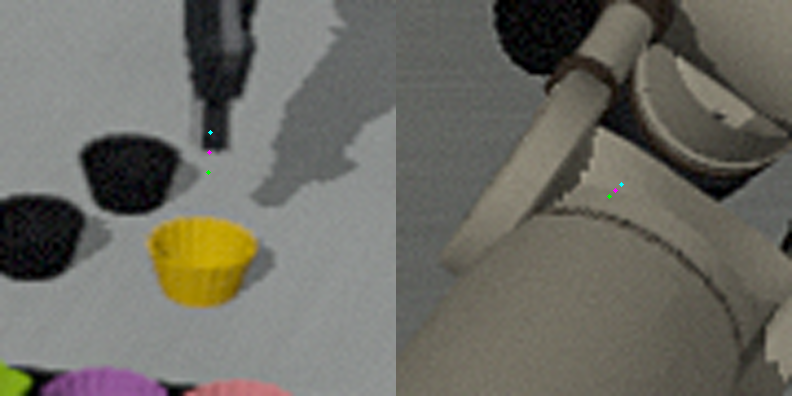

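The shut tips are 173 mm ahead of the TCP (magenta dot on the tip), and the stray mould is straight below. I descend to 25 mm above the rim and hold.

>>> servo_tool(
  steps=[
    [0.001,0,0.008,0,0,0,-1],
    [0.001,0.0005,0.008,0,0,0,-1],
    [0.001,0.0005,0.008,0,0,0,-1],
    [0,0,0.007,0,0,0,-1],
    [0,0,0.004,0,0,0,-1],
    [0,0,0,0,0,0,-1],
    [0,0,0,0,0,0,-1],
    [0,0,0,0,0,0,-1],
  ],
)

```text
t: 3.9
tool_pos: [0.6176, -0.3244, 0.2302]
tool_rot: [[0.904, 0.428, 0.001], [0.428, -0.904, -0.0], [0.0, 0.001, -1.0]]
contact_force: [-0.5, -0.3, 0.1]
gripper_width: -0.0004
grip_force: 0.0
```

>>> servo_tool(
  steps=[
    [0,0,0,0,0,0,-1],
    [0,0,0,0,0,0,-1],
    [0,0,0,0,0,0,-1],
    [0,0,0,0,0,0,-1],
    [0,0,0,0,0,0,-1],
    [0,0,0,0,0,0,-1],
    [0,0,0,0,0,0,-1],
    [0,0,0,0,0,0,-1],
  ],
)

```text
t: 4.9
tool_pos: [0.6175, -0.3243, 0.2297]
tool_rot: [[0.904, 0.428, -0.0], [0.428, -0.904, 0.0], [-0.0, -0.0, -1.0]]
contact_force: [-0.2, -0.3, 0.7]
gripper_width: 0.0004
grip_force: 0.0
```

>>> servo_tool(
  steps=[
    [0,0,0,0,0,0,-1],
    [0,0,0,0,0,0,-1],
    [0,0,0,0,0,0,-1],
    [0,0,0,0,0,0,-1],
    [0,0,0,0,0,0,-1],
    [0,0,0,0,0,0,-1],
    [0,0,0,0,0,0,-1],
    [0,0,0,0,0,0,-1],
  ],
)

```text
t: 5.9
tool_pos: [0.6175, -0.3243, 0.2297]
tool_rot: [[0.904, 0.428, -0.0], [0.428, -0.904, 0.0], [-0.0, -0.0, -1.0]]
contact_force: [0.3, 0.2, -0.1]
gripper_width: -0.0002
grip_force: 0.0
```

>>> servo_tool(
  steps=[
    [0,0,-0.03,0,0,0,-1],
    [0,0,-0.03,0,0,0,-1],
    [0.0056,-0.0441,-0.02,0,0,0,-1],
    [0.0056,-0.0441,0,0,0,0,-1],
    [0.0056,-0.0441,0,0,0,0,-1],
    [0.0056,-0.0441,0,0,0,0,-1],
    [0.0056,-0.0441,0,0,0,0,-1],
    [0.0056,-0.0441,0,0,0,0,-1],
  ],
)

```text
t: 6.9
tool_pos: [0.5339, -0.0695, 0.3099]
tool_rot: [[0.904, 0.428, 0.0], [0.428, -0.904, -0.0], [0.0, 0.0, -1.0]]
contact_force: [-0.1, 0.1, 0.3]
gripper_width: -0.0
grip_force: 0.0
```

>>> servo_tool(
  steps=[
    [0.0056,-0.0441,0,0,0,0,-1],
    [0.0056,-0.0441,0,0,0,0,-1],
    [0,0,0.01,0,0,0,-1],
    [0,0,0.01,0,0,0,-1],
    [0,0,0.01,0,0,0,-1],
    [0,0,0,0,0,0,-1],
    [0,0,0,0,0,0,-1],
    [0,0,0,0,0,0,-1],
  ],
)

```text
t: 7.9
tool_pos: [0.5071, 0.0134, 0.2801]
tool_rot: [[0.904, 0.428, 0.001], [0.428, -0.904, -0.0], [0.001, 0.0, -1.0]]
contact_force: [-0.3, -1.1, -0.1]
gripper_width: -0.0
grip_force: 0.0
```

```bash
python3 - <<'E'
from h import *
s=read_state(); T=np.array(s["tool_pos"]); print(T)
p=read_camera("side"); im=p["color"][:,:,::-1]; g=proj(p,np.array([.506,.014,.05])).astype(int); k=60
c=cv2.resize(im[g[0]-k:g[0]+k,g[1]-k:g[1]+k],None,fx=4.8,fy=4.8,interpolation=cv2.INTER_CUBIC)
for X,col in((T-[0,0,.173],(255,0,255)),(np.array([.506,.014,.062]),(0,255,0)),(np.array([.506,.014,.005]),(255,255,0))):
    q=(proj(p,X)-g+k)*4.8+2; cv2.circle(c,(int(q[1]),int(q[0])),2,col,-1)
cv2.imwrite("pics/gap.png",c)
E
```

```text
[0.50708165 0.01340762 0.28010774]
```

View pics/gap.png

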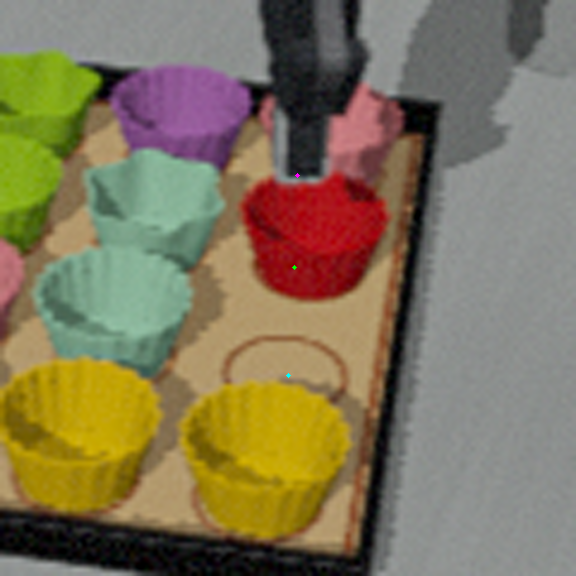

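The tip sits on the vertical above the empty circle (tip at crop (300,178), circle centre at about (287,372)). I descend to 25 mm above the neighbouring rims and hold.

>>> servo_tool(
  steps=[
    [0,0,0.01,0,0,0,-1],
    [0,0,0.01,0,0,0,-1],
    [0,0,0.01,0,0,0,-1],
    [0,0,0.01,0,0,0,-1],
    [0,0,0.005,0,0,0,-1],
    [0,0,0,0,0,0,-1],
    [0,0,0,0,0,0,-1],
    [0,0,0,0,0,0,-1],
  ],
)

```text
t: 8.95
tool_pos: [0.507, 0.0136, 0.2351]
tool_rot: [[0.904, 0.429, 0.001], [0.429, -0.904, -0.0], [0.001, 0.001, -1.0]]
contact_force: [-0.6, 0.6, -0.6]
gripper_width: 0.0003
grip_force: 0.0
```

>>> servo_tool(
  steps=[
    [0,0,0,0,0,0,-1],
    [0,0,0,0,0,0,-1],
    [0,0,0,0,0,0,-1],
    [0,0,0,0,0,0,-1],
    [0,0,0,0,0,0,-1],
    [0,0,0,0,0,0,-1],
    [0,0,0,0,0,0,-1],
    [0,0,0,0,0,0,-1],
  ],
)

```text
t: 9.95
tool_pos: [0.5068, 0.0137, 0.2347]
tool_rot: [[0.904, 0.428, -0.0], [0.428, -0.904, -0.0], [-0.0, -0.0, -1.0]]
contact_force: [0.4, 0.5, 0.8]
gripper_width: -0.0
grip_force: 0.0
```

>>> servo_tool(
  steps=[
    [0,0,0,0,0,0,-1],
    [0,0,0,0,0,0,-1],
    [0,0,0,0,0,0,-1],
    [0,0,0,0,0,0,-1],
    [0,0,0,0,0,0,-1],
    [0,0,0,0,0,0,-1],
    [0,0,0,0,0,0,-1],
    [0,0,0,0,0,0,-1],
  ],
)

```text
t: 10.95
tool_pos: [0.5068, 0.0137, 0.2347]
tool_rot: [[0.904, 0.428, 0.0], [0.428, -0.904, 0.0], [0.0, 0.0, -1.0]]
contact_force: [0.1, 0.7, 0.1]
gripper_width: -0.0001
grip_force: 0.0
```

```bash
python3 -c "
from plant import *
s=read_state();print(s['t'],s['tool_pos'],s['contact_force']);print(finish_job())"
```

```text
10.95 [0.50681224 0.01368371 0.2347136 ] [0.10028441 0.70361277 0.12307246]
the job is handed in; nothing more can be done
None
```

The arm pointed at the stray yellow mould, then at the empty tray place, about 25 mm above rim level and just over 2 s each; nothing was touched, and I handed the job in at 10.95 s with it still pointing there.

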